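Lock the front clamp of a mixer's tube carrier

TASK

Fit the loose red clamp to the front of the mixer so that the tube carrier is held there as it already is at the back: lift the clamp out of its stand, pass its crossbar down through the slot in the carrier's front foot, press it down against its spring, give it a quarter turn and let it up into its seat across the slot. The platform stopped somewhere in its small orbit, so feel for the slot and its ends with a light touch (never force the clamp against the mixer with more than about 35 N), then let go and leave the other things as they stand.

Things in the scene. Friction and masses are not known exactly. Their poses are not given: they have to be found in the camera images.
- clamp_grip (a point): Centre of the loose clamp's red wing: 38 mm long (x), 12 thick (y), 20 high (z). The clamp weighs about 120 g and hangs upright in the stand; z points up its stem to the wing. Below the wing a 9 mm round shank leads to the crossbar. Keep fingertips no more than 24 mm below this point, clear of the sprung disc's sleeve.
- clamp_bar (a point): Centre of the underside of the clamp's steel crossbar, the foot of the clamp, 56 mm below clamp_grip. The bar is 26 mm long along x (the same way as the wing), 9 wide (y), 7 high, rigid with the wing.
- clamp_disc (a point): Centre of the pressing face (underside) of the sprung rubber-faced disc on the shank, 34 mm across. At rest it is 11 mm above clamp_bar; it can be pushed up 11 mm towards the wing, taking 3.3 N at first and 1.1 N for each mm more, then it is at its stop.
- stand: Grey stand fixed to the bench, 72 x 118 x 30 mm, origin at the centre of its underside. Two pockets 30 x 12.5 mm, 17 mm deep, long along its x, at y = +28 mm (the clamp hangs in this one by its disc) and y = -28 mm (empty). Lift the clamp straight up.
- mixer: White orbital mixer fixed to the bench, 246 x 240 mm, origin at the centre of its underside, controls at its front (-x). On top a platform 268 x 260 mm with a grey tube carrier. The platform stands still and does not yield, but is anywhere up to 8 mm in x and 7 mm in y either way from mid orbit; this offset is not measured. A like clamp is locked at the back.
- rack_top (a point): Centre of the top of the blue tube rack on the carrier with the platform at mid orbit, 162 mm above the bench; mixer axes. The rack is 107 (x) x 248 mm (y), its front 53 mm before this point; the carrier's rim stands 59 mm before it and 12 mm over the foot. Tubes in the rows behind the middle reach 204 mm above the bench.
- slot_mid (a point): Where the centre of the front slot would be with the platform at mid orbit, on the upper face of the carrier's flat front foot, 98 mm above the bench. The true slot is up to 8 mm off in x, 7 in y, at the same height. Slot 11 mm wide (x, towards the rack) and 44 long (y), square edges. The foot reaches 29 mm before it, 40 behind, 34 to each side.
- seat_mid (a point): 8 mm under slot_mid: top of the seat, a groove 11.5 mm wide, 2 deep, under the plate, across the slot (along x) at mid length. Beside the groove the plate is 10 mm thick, so the bar turns (either sense) with clamp_grip under 39 mm above slot_mid, 11 N at 38. Seated: bar across the slot, clamp_grip 41 mm above slot_mid, spring 8 N. Turned off mid length, it stops 2 mm too low.
- saline: Small white bottle with blue cap, 46 x 46 x 90 mm, loose; origin at its underside. Leave alone.
- dish: Round red agar dish with lid, 93 mm across, 16 mm high, loose; origin at its underside. Leave alone.
- timer: White bench timer, 59 x 66 x 22 mm, loose; origin at its underside. Leave alone.
There are look-alikes about, which are no part of the job. What is shaped like the part that bears clamp_grip but green or turquoise is not meant.

How it is judged:
By the outcome, as a careful person would: the job done as asked, in the order asked, and still so for the second after the job is handed in, with the robot touching nothing.
It also fails if it takes over 72 s, if anything falls off the work surface, if the arm or the gripper's body presses on something with over 40 N, if the wrist force passes 120 N, or if a joint passes its speed limit or range.

ROBOT

A 6-joint arm with a two-finger parallel gripper is mounted at the origin on a cart in front of the work surface, level with it; the furniture and walls round the work are solid. World frame = base frame: x ahead of the robot, y to its left, z up, the work surface at z = 0. Lengths are in m, angles in rad, forces in N, time in s.
With the tool pointing down it reaches from about 0.375 to 0.975 m from the base axis. Payload 3.8 kg.
Tool frame: the origin (TCP) lies midway between the tips of the shut fingers; the grasp point (between the pads) lies 19 mm behind it; z points along the fingers, y is the line along which they close (so a half turn about z gives the same grasp; the last joint's range is limited). The gripper opens to 85 mm and grips with 20 to 120 N. Pads are 22 mm wide; open, the fingers measure 114 mm over their backs; the gripper's body (76 mm by 85 mm) begins 54 mm behind the grasp point. The pads swing forward as they close: fully open they stand 13 mm farther back than shut.
Start: joints at [-1.354, 0.264, 1.604, -0, 1.274, -0.037], TCP at [0.169, -0.653, 0.231] pointing down, gripper open.
Joint ranges: [-2.63, 2.63], [-0.94, 2.18], [0.31, 2.57], [-1.31, 4.45], [0, 2.66], [-2.55, 2.55]. Speed limits (rad/s): [2.57, 2.57, 3.14, 3.14, 3.14, 3.14].

INTERFACE

Orientations are given as a rotation vector (axis times angle).
In Python, from workcell import read_state, vision, ticket gives the robot as it stands. The module is installed in compiled form; this text tells all that it offers.
- The arm moves only by the tool jog_arm, never from a script. Its arguments are lists of equal length, an entry for each row: "turn": the turn, a rotation vector about the tool's x, y, z in rad, a list of three; "delta_pos": the shift along the tool's x, y, z in m, a list of three; "gripper": the finger opening in m, from 0 to 0.0854. In form: {"turn": [[rx, ry, rz], ...], "delta_pos": [[dx, dy, dz], ...], "gripper": [gripper, ...]}. A call has 1 to 20 rows; each row shifts and turns the commanded pose from where the row before left it, along the tool's axes as they then stand; what a row does not reach is not made up. A row lasts 1/12 s, in which the tool goes at most 41.7 mm and 7.16 degrees, less where a joint would pass 70% of its speed; a pose out of reach is approached as far as the arm can. A call with a gripper value outside its range is refused whole. The fingers move at their own pace and stop on an object; "grip_force" is the grip in N (left out, the last holds). Time passes only in rows, so rows that do not move let the fingers close. It gives the time, the measured TCP pose, the force, the opening and the grip force at its end, in the units of the state.
- read_state(): the state, without advancing time (a new reading comes with each control period).
- vision.read_camera(name): name is "scene" or "top" or "wrist"; returns the picture (384x512x3 uint8, red, green, blue); there is no depth.
- vision.calibration(name): a dict with "vfov" (degrees; the focal length in pixels is half the picture's height over the tangent of half this angle, whatever the lens; pixels are square), "cx", "cy" (the principal point, pixels), "R" (3x3) and "t" (3): a world point X has camera coordinates R X + t; the wrist camera has in their place "mount" (4x4, takes a point from camera to tool coordinates, whose origin is the TCP and whose axes are the flange's). Camera axes: x right, y down, z forward; pixel columns grow to the right and rows downward; lengths in m; the calibration is good to about 2 mm. A picture is of the moment at which its call begins: read the wrist's pose just before it. calibration takes no time and is no camera call.
- ticket.finish_job(): hands the job in; it is judged then, once.
The state is a dict: "time": time; "q": joint angles; "joint_vel": joint speeds; "joint_torque": joint torques, N m; "tool_pos": TCP position; "tcp_rot": TCP orientation; "wrist_force": force on the tool from outside, world axes, zero at the start; "torque": the same for the moment, N m; "width": opening from 0.0 (shut) to 1.0 (fully open); "grip_force": force on a finger pad.
Only numpy, scipy, OpenCV 4.12 (cv2) and the standard library are available. Lean on these libraries where they do the work, as an engineer would, in place of code of your own. Each camera call takes 0.05 s, during which the arm holds its last target. There are 200 camera calls.

## Working session

There is one attempt and no reset: what is moved stays moved. The work goes in short steps, Python scripts to look and compute and a tool call to move; the robot and the scene stay as the last step left them, time stands still between calls to the robot, and variables do not carry over. Pictures are saved under pics/ and viewed, at most 10 in all, crops included, and the job is handed in when it is done.

Besides the shell and the picture viewer there is one more tool, called after ">>>" by a JSON object that holds its "fn" and its "kwargs". jog_arm: Moves the arm, as the interface text tells. Its arguments: {"type":"object","properties":{"turn":{"type":"array","items":{"type":"array","items":{"type":"number"}}},"delta_pos":{"type":"array","items":{"type":"array","items":{"type":"number"}}},"gripper":{"type":"array","items":{"type":"number"}},"grip_force":{"type":"number"}},"required":["turn","delta_pos","gripper"]}

```bash
mkdir -p pics; cat > h.py <<'E'
import numpy as np, cv2
from scipy.spatial.transform import Rotation as Ro
from workcell import read_state, vision
def cam(name):
    c=vision.calibration(name); f=192/np.tan(np.radians(c['vfov'])/2)
    if 'mount' in c:
        s=read_state(); T=np.eye(4); T[:3,:3]=Ro.from_rotvec(s['tcp_rot']).as_matrix(); T[:3,3]=s['tool_pos']
        M=T@np.array(c['mount']); R=M[:3,:3].T; t=-R@M[:3,3]
    else: R=np.array(c['R']);t=np.array(c['t'])
    return f,c['cx'],c['cy'],R,t
def ray(C,u,v,z):
    f,cx,cy,R,t=C; o=-R.T@t; d=R.T@np.array([(u-cx)/f,(v-cy)/f,1]); return o+d*(z-o[2])/d[2]
def proj(C,X):
    f,cx,cy,R,t=C; p=R@np.array(X)+t; return cx+f*p[0]/p[2],cy+f*p[1]/p[2]
def tri(C1,p1,C2,p2):
    A=[];b=[]
    for C,p in((C1,p1),(C2,p2)):
        f,cx,cy,R,t=C;o=-R.T@t;d=R.T@np.array([(p[0]-cx)/f,(p[1]-cy)/f,1]);d/=np.linalg.norm(d)
        P=np.eye(3)-np.outer(d,d);A.append(P);b.append(P@o)
    return np.linalg.lstsq(np.vstack(A),np.hstack(b),rcond=None)[0]
def shot(name,fn):
    C=cam(name); im=vision.read_camera(name)[:,:,::-1].copy(); cv2.imwrite('pics/'+fn,im); return C,im
E
python3 - <<'E'
from h import *
for n in('scene','top','wrist'):
    C,im=shot(n,n+'0.png'); print(n,C[0],C[1:3],-C[3].T@C[4],C[3][2])
print(read_state())
a=cv2.imread('pics/scene0.png');b=cv2.imread('pics/top0.png')
E
```

```text
scene 430.9327986912467 (260.98453309952635, 196.11191395018636) [0.06049859 0.86990507 0.74726029] [ 0.40310651 -0.7245875  -0.5589974 ]
top 391.73080025221947 (255.48460702104236, 189.08556705435637) [0.39475437 0.05914909 1.28936474] [ 0.10952954  0.01628308 -0.99385016]
wrist 345.0268517997065 (250.87591020543985, 192.46067653001032) [ 0.23247375 -0.63713485  0.37253945] [-0.25166271 -0.06219798 -0.96581431]
{'time': 0.15, 'q': array([-1.35391812e+00,  2.64619386e-01,  1.60507898e+00, -4.92986146e-06,
        1.27367370e+00, -3.68957986e-02]), 'joint_vel': array([-0.00043816, -0.00251379, -0.0058292 , -0.00133866, -0.00133783,
       -0.00112011]), 'joint_torque': array([ 3.42310759e-04, -5.15907168e+01, -3.67958987e+01, -8.02914360e-05,
        7.97099172e-03,  2.00906777e-05]), 'tool_pos': array([ 0.16934205, -0.65282721,  0.23021145]), 'tcp_rot': array([-3.11457842e+00, -3.97336500e-01,  2.58420831e-04]), 'wrist_force': array([0.12258733, 0.23631382, 0.18754564]), 'torque': array([ 0.04506303,  0.01435278, -0.01598724]), 'grip_force': 0.0, 'width': 1.0009114302504136}
```

View pics/scene0.png

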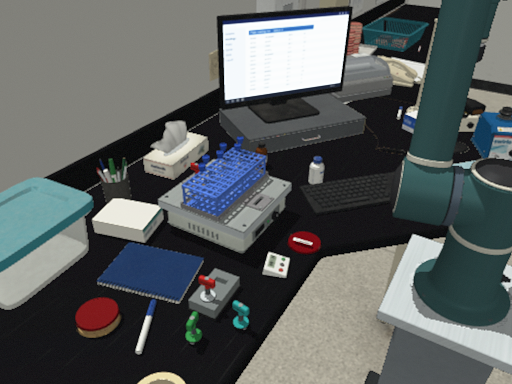

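View pics/top0.png

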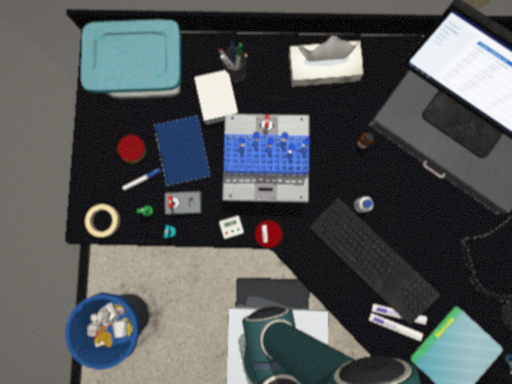

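Candidates for the clamp: red one in the stand (scene 207,283; top 171,202), green one (scene 194,325; top 145,211), turquoise one (scene 241,313; top 170,231), and the red clamp locked at the back of the mixer (scene 196,168; top 267,122). I choose the red one in the stand and check it in a close crop.

```bash
python3 - <<'E'
from h import *
a=cv2.imread('pics/scene0.png');b=cv2.imread('pics/top0.png')
p=cv2.resize(a[255:345,170:260],(400,400),interpolation=cv2.INTER_CUBIC)
q=cv2.resize(b[105:245,130:320],(543,400)[::1],interpolation=cv2.INTER_CUBIC)[:, :]
r=cv2.resize(a[130:250,150:300],(400,320)[::1],interpolation=cv2.INTER_CUBIC)
out=np.zeros((600,800,3),np.uint8)
out[:280,:280]=cv2.resize(p,(280,280)); out[:280,290:640]=cv2.resize(r,(350,280)); 
out[285:597,:424]=cv2.resize(b[105:209,205:346],(424,312),interpolation=cv2.INTER_CUBIC)
out[285:585,430:790]=cv2.resize(b[185:235,145:205],(360,300),interpolation=cv2.INTER_CUBIC)
cv2.imwrite('pics/crop1.png',out)
for n,im in(('scene',a),('top',b)):
    hsv=cv2.cvtColor(im,cv2.COLOR_BGR2HSV);h,s,v=cv2.split(hsv)
    for nm,m in(('red',((h<8)|(h>172))&(s>150)&(v>90)),('blue',(h>105)&(h<128)&(s>130)&(v>110))):
        N,l,st,ce=cv2.connectedComponentsWithStats(m.astype(np.uint8))
        for i in range(1,N):
            if st[i,4]>12: print(n,nm,st[i],ce[i].round(1))
E
```

```text
scene red [191 163   8  10  47] [194.2 167.4]
scene red [288 232  33  21 399] [304.5 241.6]
scene red [198 275  17  14 129] [206.4 281.7]
scene red [  75  297   43   32 1021] [ 96.3 312.9]
scene blue [278  25  35   6 107] [295.4  27.9]
scene blue [255  29  21   5  37] [265.1  30.2]
scene blue [404 116  11  12  70] [409.4 121.5]
scene blue [ 182  137   84   79 3056] [224.1 180.1]
scene blue [220 143   7   6  25] [222.8 145. ]
scene blue [202 155   8   6  32] [205.4 157.2]
scene blue [316 156   6   5  19] [318.3 158.1]
scene blue [147 300   8  15  71] [150.6 307.3]
top red [118 135  26  27 546] [130.5 147.6]
top red [169 203   4   5  14] [170.4 204.9]
top red [255 221  27  27 447] [269.2 233.7]
top blue [507  61   5   5  13] [509.2  62.7]
top blue [ 224  132   86   42 2982] [265.8 154.7]
top blue [148 169  12   8  41] [153.  172.6]
top blue [364 201   7   6  32] [367.1 203.2]
top blue [  66  294   71   75 1089] [104.9 331.5]
```

View pics/crop1.png

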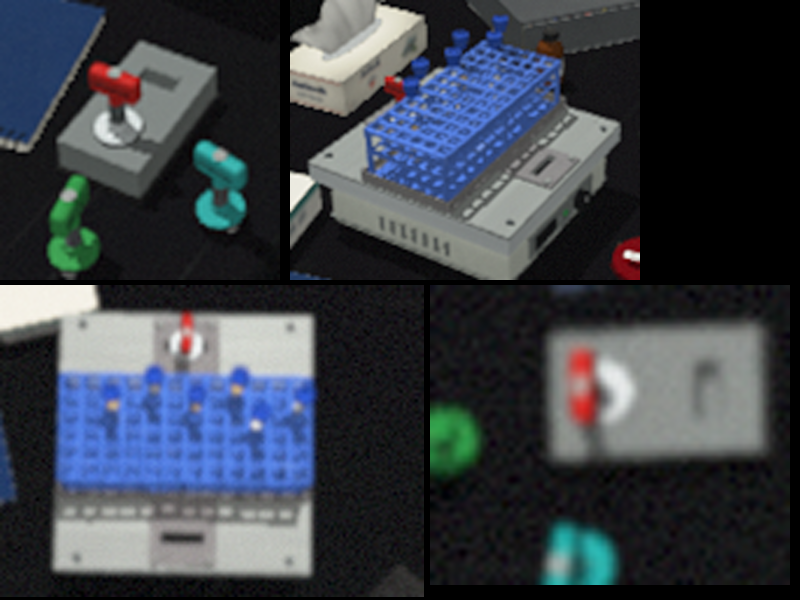

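The crop confirms it: the red wing sits in the stand's +y pocket (top px about 171,202), while the green and turquoise ones stand loose. The mixer's front slot shows in the top view at about (266,189), on a square grey foot.

```bash
cat >> h.py <<'E'
def redc(im,box,smin=120,vmin=70):
    x0,y0,x1,y1=box; hsv=cv2.cvtColor(im[y0:y1,x0:x1],cv2.COLOR_BGR2HSV);h,s,v=cv2.split(hsv)
    m=(((h<9)|(h>170))&(s>smin)&(v>vmin)).astype(np.uint8)
    N,l,st,ce=cv2.connectedComponentsWithStats(m); i=1+np.argmax(st[1:,4])
    pts=np.argwhere(l==i)[:,::-1].astype(np.float32)+[x0,y0]
    return pts.mean(0),cv2.minAreaRect(pts.astype(np.float32)),len(pts)
def plan(target,yaw=None):
    """world delta -> current tool frame; yaw = wanted angle of tool y axis vs world y"""
    s=read_state();R=Ro.from_rotvec(s['tcp_rot']).as_matrix()
    d=np.array(target)-s['tool_pos'];return R.T@d
E
python3 - <<'E'
from h import *
a=cv2.imread('pics/scene0.png');b=cv2.imread('pics/top0.png');S=cam('scene');T=cam('top')
ps=redc(a,(185,260,230,300));pt=redc(b,(155,185,210,220));print(ps,pt)
print('clamp tri',tri(S,ps[0],T,pt[0]),'ray75',ray(T,*pt[0],.075),ray(S,*ps[0],.075))
pb=redc(a,(180,155,205,180));qb=redc(b,(255,110,280,135));print('back clamp',tri(S,pb[0],T,qb[0]),qb)
h,s,v=cv2.split(cv2.cvtColor(b,cv2.COLOR_BGR2HSV))
m=((v>80)&(s<60)).astype(np.uint8);m[:, :155]=0;m[:,207:]=0;m[:188]=0;m[218:]=0
m=cv2.morphologyEx(m,cv2.MORPH_CLOSE,np.ones((9,9)))
r=cv2.minAreaRect(np.argwhere(m>0)[:,::-1].astype(np.float32));bx=cv2.boxPoints(r);print(r);print([ray(T,*p,.03).round(4)[:2] for p in bx])
m=((v>85)&(s<70)).astype(np.uint8);m[:,:215]=0;m[:,318:]=0;m[:108]=0;m[205:]=0
bl=cv2.inRange(cv2.cvtColor(b,cv2.COLOR_BGR2HSV),(100,100,80),(130,255,255));bl[:, :220]=0;bl[:,315:]=0;bl[:125]=0;bl[180:]=0
for nm,mm,z in(('plat',m,.09),('rack',bl,.162)):
    r=cv2.minAreaRect(np.argwhere(mm>0)[:,::-1].astype(np.float32));print(nm,r,[ray(T,*p,z).round(4)[:2] for p in cv2.boxPoints(r)],ray(T,*r[0],z))
sl=np.argwhere(v[184:195,250:282]<75)[:,::-1].astype(np.float32)+[250,184];print('slot',sl.min(0),sl.max(0),sl.mean(0),ray(T,*sl.mean(0),.098),cv2.minAreaRect(sl))
print(v[186:194,255:278])
s=read_state();print(Ro.from_rotvec(s['tcp_rot']).as_matrix().round(3))
E
```

```text
(array([206.18493151, 281.73287671]), ((205.76724243164062, 282.0431213378906), (18.251596450805664, 10.767128944396973), 23.198591232299805), 146) (array([170.66666667, 204.72222222]), ((170.5, 204.5), (5.0, 3.0), 90.0), 18)
clamp tri [0.47715502 0.34417527 0.07544599] ray75 [0.4731691  0.34189947 0.075     ] [0.48188136 0.34542853 0.075     ]
back clamp [0.74172139 0.04657207 0.13235088] (array([267., 116.]), ((267.0, 116.0), (4.0, 2.0), 90.0), 15)
((182.49285888671875, 202.2933349609375), (21.573387145996094, 35.63399887084961), 88.02507019042969)
[array([0.5164, 0.3751]), array([0.5233, 0.2596]), array([0.4536, 0.2543]), array([0.4467, 0.3691])]
plat ((262.0, 154.5), (93.0, 94.0), 90.0) [array([0.7813, 0.2133]), array([ 0.7877, -0.0829]), array([ 0.4942, -0.0861]), array([0.4871, 0.2023])] [0.63561829 0.06133622 0.09      ]
rack ((266.1695251464844, 152.88894653320312), (86.51004028320312, 41.294124603271484), 1.468800663948059) [array([0.5655, 0.1752]), array([0.6885, 0.1764]), array([ 0.6875, -0.078 ]), array([ 0.5649, -0.0762])] [0.62622646 0.04913098 0.162     ]Traceback (most recent call last):
  File "<stdin>", line 14, in <module>
cv2.error: OpenCV(4.12.0) /io/opencv/modules/imgproc/src/convhull.cpp:143: error: (-215:Assertion failed) total >= 0 && (depth == CV_32F || depth == CV_32S) in function 'convexHull'
```

>>> {"fn": "jog_arm", "kwargs": {"turn": [[0,0,0],[0,0,0],[0,0,0],[0,0,0],[0,0,0],[0,0,0],[0,0,0],[0,0,0],[0,0,0],[0,0,0],[0,0,0],[0,0,0],[0,0,0],[0,0,0],[0,0,0],[0,0,0],[0,0,0],[0,0,0],[0,0,0]], "delta_pos": [[0.0304,-0.016,-0.01],[0.0304,-0.016,-0.01],[0.0304,-0.016,-0.01],[0.0304,-0.016,-0.01],[0.0304,-0.016,-0.01],[0.0304,-0.016,-0.01],[0.0304,-0.016,-0.01],[0.0304,-0.016,-0.01],[0.0304,-0.016,-0.01],[0.0304,-0.016,-0.01],[0.0304,-0.016,-0.01],[0.0304,-0.016,-0.01],[0.0304,-0.016,-0.01],[0.0165,-0.0319,0],[0.0165,-0.0319,0],[0.0165,-0.0319,0],[0.0165,-0.0319,0],[0.0165,-0.0319,0],[0.0165,-0.0319,0]], "gripper": [0.05,0.05,0.05,0.05,0.05,0.05,0.05,0.05,0.05,0.05,0.05,0.05,0.05,0.05,0.05,0.05,0.05,0.05,0.05]}}

```text
time: 1.73
tool_pos: [0.5474, -0.1409, 0.361]
tcp_rot: [-3.116, -0.397, 0.001]
wrist_force: [0.2, 0.2, -0.4]
width: 0.588
grip_force: 0.0
```

>>> {"fn": "jog_arm", "kwargs": {"turn": [[0,0,0.05],[0,0,0.05],[0,0,0.05],[0,0,0.05],[0,0,0.05],[0,0,0]], "delta_pos": [[0.005,-0.034,0.012],[0.005,-0.034,0.012],[0.005,-0.034,0.012],[0.005,-0.034,0.012],[0.005,-0.034,0.012],[0,0,0]], "gripper": [0.05,0.05,0.05,0.05,0.05,0.05]}}

```text
time: 2.23
tool_pos: [0.5444, 0.0342, 0.2979]
tcp_rot: [-3.138, -0.011, 0.008]
wrist_force: [0.2, -0.5, -0.6]
width: 0.588
grip_force: 0.0
```

```bash
python3 - <<'E'
from h import *
print(read_state()['tool_pos'],read_state()['tcp_rot'])
C,im=shot('wrist','w1.png');np.save('C1.npy',np.array(C,dtype=object),allow_pickle=True)
E
```

```text
[0.54442582 0.03415963 0.29790636] [-3.13829582 -0.01064231  0.00796515]
```

View pics/w1.png

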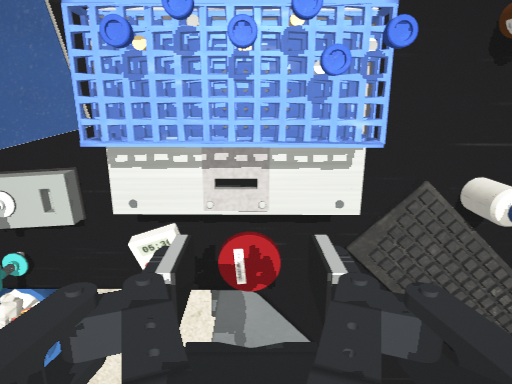

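Wrist view: the slot is the dark bar at about (236,183) in the foot (204–269, 148–212), with the rack above it. The stand is at far left, and there is only the one slot.

```bash
python3 - <<'E'
from h import *
C=tuple(np.load('C1.npy',allow_pickle=True)); im=cv2.imread('pics/w1.png'); T=cam('top'); b=cv2.imread('pics/top0.png')
g=im.max(2)
m=(g[172:196,206:266]<100).astype(np.uint8);N,l,st,ce=cv2.connectedComponentsWithStats(m);i=1+np.argmax(st[1:,4])
p=np.argwhere(l==i)[:,::-1].astype(np.float32)+[206,172];r=cv2.minAreaRect(p);print(st[i],r)
bx=cv2.boxPoints(r);print([ray(C,*q,.098).round(4)[:2] for q in bx],ray(C,*r[0],.098))
# platform front edge line
gg=im.max(2).astype(int); e=[]
for u in list(range(120,200,4))+list(range(275,355,4)):
    col=gg[200:225,u]; e.append((u,200+np.argmin(np.diff(col))+.5))
e=np.array(e); k=np.polyfit(*e.T,1);print('front edge slope',k); A=ray(C,120,np.polyval(k,120),.09);B=ray(C,355,np.polyval(k,355),.09);print(A,B,np.arctan2(-(B-A)[0],-(B-A)[1])*-1)
g=b.max(2)[184:196,252:282].astype(int)
m=(g<np.median(g)-40); p=np.argwhere(m)[:,::-1]+[252,184];print('top',p.min(0),p.max(0),ray(T,*p.mean(0),.098))
print('proj slot est in top',proj(T,ray(C,*r[0],.098)))
E
```

```text
Traceback (most recent call last):
cv2.error: OpenCV(4.12.0) /io/opencv/modules/imgproc/src/convhull.cpp:143: error: (-215:Assertion failed) total >= 0 && (depth == CV_32F || depth == CV_32S) in function 'convexHull'
```

>>> {"fn": "jog_arm", "kwargs": {"turn": [[0,0,0],[0,0,0],[0,0,0],[0,0,0],[0,0,0],[0,0,0],[0,0,0],[0,0,0],[0,0,0],[0,0,0],[0,0,0],[0,0,0]], "delta_pos": [[-0.006,-0.031,0],[-0.006,-0.031,0],[-0.006,-0.031,0],[-0.006,-0.031,0],[-0.006,-0.031,0],[-0.006,-0.031,0.012],[-0.006,-0.031,0.024],[-0.006,-0.031,0.024],[-0.006,-0.031,0.024],[-0.006,-0.031,0.024],[0,0,0.01],[0,0,0]], "gripper": [0.05,0.05,0.05,0.05,0.05,0.05,0.05,0.05,0.05,0.05,0.05,0.05]}}

```text
time: 3.28
tool_pos: [0.4833, 0.3375, 0.1797]
tcp_rot: [3.137, 0.01, -0.008]
wrist_force: [-0.8, 0.1, 0.9]
width: 0.587
grip_force: 0.0
```

```bash
python3 - <<'E'
from h import *
print(read_state()['tool_pos'],read_state()['tcp_rot'])
C,im=shot('wrist','w2.png');np.save('C2.npy',np.array(C,dtype=object),allow_pickle=True)
E
```

```text
[0.48329224 0.33751601 0.17967925] [ 3.1374266   0.00986543 -0.0080991 ]
```

View pics/w2.png

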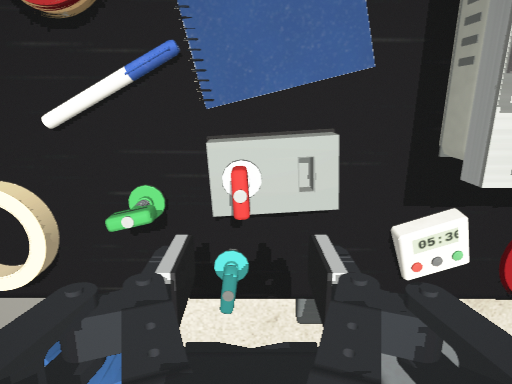

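The red wing is at about (241,193) on its white disc, with the stand at (208–339, 132–216) turned about 2–3°. The green clamp (130,215) and turquoise clamp (230,280) are well away.

```bash
python3 - <<'E'
from h import *
C=tuple(np.load('C1.npy',allow_pickle=True)); im=cv2.imread('pics/w1.png'); T=cam('top'); b=cv2.imread('pics/top0.png')
g=im.max(2)
m=(g[172:196,206:266]<100).astype(np.uint8);N,l,st,ce=cv2.connectedComponentsWithStats(m);i=1+np.argmax(st[1:,4])
p=(np.argwhere(l==i)[:,::-1]+[206,172]).astype(np.float32);r=cv2.minAreaRect(p);print(st[i],r)
bx=cv2.boxPoints(r);print([ray(C,*q,.098).round(4)[:2] for q in bx],ray(C,*r[0],.098))
gg=g.astype(int); e=[]
for u in list(range(120,200,4))+list(range(275,355,4)):
    e.append((u,200+np.argmin(np.diff(gg[200:225,u]))+.5))
e=np.array(e); k=np.polyfit(*e.T,1); A=ray(C,120,np.polyval(k,120),.09);B=ray(C,355,np.polyval(k,355),.09)
d=A-B;print('mixer yaw',np.arctan2(-d[0],d[1]),A,B)
print('slot est in top',proj(T,ray(C,*r[0],.098)))
C=tuple(np.load('C2.npy',allow_pickle=True)); im=cv2.imread('pics/w2.png')
c,r,n=redc(im,(215,150,270,230));print(c,r,n)
bx=cv2.boxPoints(r)
print('wing box z=.085',[ray(C,*q,.085).round(4)[:2] for q in bx],ray(C,*r[0],.080))
def ln(x0,x1,y0,y1,up):
    e=[(u,y0+np.argmax(up*np.diff(im[y0:y1,u].max(1).astype(int)))+.5) for u in range(x0,x1,3)];return np.polyfit(*np.array(e).T,1)
for kk,z in((ln(215,332,128,150,1),.03),(ln(260,332,200,225,-1),.03)):
    A=ray(C,215,np.polyval(kk,215),z);B=ray(C,335,np.polyval(kk,335),z);d=A-B;print('stand yaw',np.arctan2(-d[0],d[1]),A,B)
# disc: white on grey
h,s,v=cv2.split(cv2.cvtColor(im,cv2.COLOR_BGR2HSV));m=((v>225)&(s<30)).astype(np.uint8);q=np.argwhere(m[150:205,215:270])[:,::-1]+[215,150];print('disc px',q.min(0),q.max(0),ray(C,(q.min(0)+q.max(0))[0]/2,q.min(0)[1]+ (q.max(0)-q.min(0))[0]/2,.034))
s=read_state();print(Ro.from_rotvec(s['tcp_rot']).as_matrix().round(4))
E
```

```text
[  9   7  42   8 335] ((235.5, 182.49998474121094), (40.99999237060547, 6.999999046325684), 0.0)
[array([0.5231, 0.0712]), array([0.5305, 0.071 ]), array([0.5308, 0.0293]), array([0.5234, 0.0292])] [0.52695377 0.05018107 0.098     ]
mixer yaw 0.005739890663261903 [0.48920851 0.17458928 0.09      ] [ 0.49065291 -0.07705135  0.09      ]
slot est in top (np.float64(264.80031211668336), np.float64(189.01790802168838))
[240.06349206 192.25685426] ((239.86293029785156, 192.58120727539062), (53.577781677246094, 16.173080444335938), 85.91438293457031) 693
wing box z=.085 [array([0.503 , 0.3516]), array([0.5039, 0.3403]), array([0.4645, 0.3375]), array([0.4635, 0.3492])] [0.48275267 0.34480078 0.08      ]
stand yaw 0.0633976976799557 [0.51486738 0.36703527 0.03      ] [0.52125588 0.26640167 0.03      ]
stand yaw 0.06834919775239799 [0.44699048 0.36847133 0.03      ] [0.45430272 0.26165429 0.03      ]
disc px [222 161] [261 202] [0.48085106 0.3446766  0.034     ]
[[ 1.      0.0049 -0.0026]
 [ 0.0048 -1.     -0.0028]
 [-0.0027  0.0028 -1.    ]]
```

>>> {"fn": "jog_arm", "kwargs": {"turn": [[0,0,-0.06],[0,0,0],[0,0,0],[0,0,0],[0,0,0],[0,0,0],[0,0,0],[0,0,0],[0,0,0]], "delta_pos": [[-0.001,-0.0073,0],[0,0,0.02],[0,0,0.02],[0,0,0.02],[0,0,0.02],[0,0,0.02],[0,0,0.01],[0,0,0.0115],[0,0,0]], "gripper": [0.05,0.05,0.05,0.05,0.05,0.05,0.05,0.05,0.05]}}

```text
time: 4.08
tool_pos: [0.484, 0.3443, 0.0607]
tcp_rot: [3.139, 0.098, -0.002]
wrist_force: [-0.3, -0.2, -0.7]
width: 0.584
grip_force: 0.0
```

>>> {"fn": "jog_arm", "kwargs": {"turn": [[0,0,0],[0,0,0],[0,0,0],[0,0,0],[0,0,0],[0,0,0],[0,0,0],[0,0,0]], "delta_pos": [[0,0,0],[0,0,0],[0,0,0],[0,0,0],[0,0,0],[0,0,0],[0,0,0],[0,0,0]], "gripper": [0.02,0.01,0.005,0,0,0,0,0], "grip_force": 60}}

```text
time: 4.75
tool_pos: [0.485, 0.3464, 0.0627]
tcp_rot: [-3.139, -0.1, -0.003]
wrist_force: [1.3, -0.7, 2.6]
width: 0.123
grip_force: 61.1
```

```bash
python3 - <<'E'
from h import *
for i in range(2):
    s=read_state();print(s['time'],s['tool_pos'],s['wrist_force'],s['q'],s['width']); C,im=shot('wrist','w3.png')
cv2.imwrite('pics/w3c.png',cv2.resize(im[120:384,100:400],(600,528)))
E
```

```text
4.75 [0.48498088 0.34636196 0.06265124] [ 1.34643767 -0.70886684  2.64865716] [ 5.78478331e-01  2.72531970e-01  1.92793180e+00 -2.00305385e-04
  9.38716451e-01  2.08542208e+00] 0.12325156491345461
4.8 [0.48481189 0.3463207  0.06251897] [ 1.04024442 -0.12183682  2.65625122] [ 5.78506343e-01  2.72645523e-01  1.92807291e+00 -5.35007702e-05
  9.38847564e-01  2.08540627e+00] 0.12641610554823476
```

View pics/w3c.png

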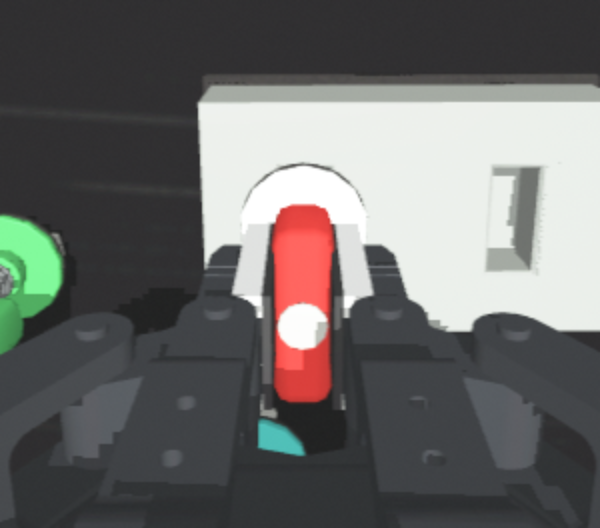

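The clamp is held between the pads, with the wing centred between them. Lifting.

>>> {"fn": "jog_arm", "kwargs": {"turn": [[0,0,0],[0,0,0],[0,0,0],[0,0,0],[0,0,0],[0,0,0],[0,0,0],[0,0,0],[0,0,0]], "delta_pos": [[0,0,-0.005],[0,0,-0.015],[0,0,-0.02],[0,0,-0.02],[0,0,-0.025],[0,0,-0.025],[0,0,-0.02],[0,0,0],[0,0,0]], "gripper": [0,0,0,0,0,0,0,0,0]}}

```text
time: 5.6
tool_pos: [0.4839, 0.346, 0.1923]
tcp_rot: [-3.139, -0.1, -0.001]
wrist_force: [-0.1, -0.1, -1.9]
width: 0.127
grip_force: 60.5
```

```bash
python3 - <<'E'
from h import *
s=read_state();print(s['tool_pos'],s['wrist_force'],s['torque']);R=Ro.from_rotvec(s['tcp_rot']).as_matrix();print(R.round(4))
S,a=shot('scene','s1.png');T,b=shot('top','t1.png')
ps=redc(a,(190,180,290,290));pt=redc(b,(150,180,200,225),100,60);print(ps,pt)
print('wing tri',tri(S,ps[0],T,pt[0]), proj(S,s['tool_pos']+[0,0,.0123]),proj(T,s['tool_pos']+[0,0,.0123]))
print('slot delta in tool',R.T@(np.array([.527,.0502,s['tool_pos'][2]])-s['tool_pos']))
x0,y0=map(int,ps[0]);cv2.imwrite('pics/s1c.png',cv2.resize(a[y0-40:y0+50,x0-50:x0+50],(600,540),interpolation=cv2.INTER_CUBIC))
E
```

```text
[0.48391443 0.3459538  0.19233512] [-0.08212904 -0.11823157 -1.85699055] [-0.02854712 -0.00341633  0.02316729]
[[ 9.98e-01  6.39e-02  5.00e-04]
 [ 6.39e-02 -9.98e-01  7.00e-04]
 [ 6.00e-04 -6.00e-04 -1.00e+00]]
(array([208.61842105, 236.92105263]), ((208.5, 237.0), (12.0, 7.0), 90.0), 76) (array([160.09090909, 203.36363636]), ((160.0, 203.5), (3.0, 2.0), 90.0), 11)
wing tri [0.46887271 0.34254775 0.2023576 ] (np.float64(201.8445703254756), np.float64(234.5372011967203)) (np.float64(158.77822350539464), np.float64(197.57621853534715))
slot delta in tool [ 2.41083875e-02  2.97901708e-01 -1.76395856e-04]
```

View pics/s1c.png

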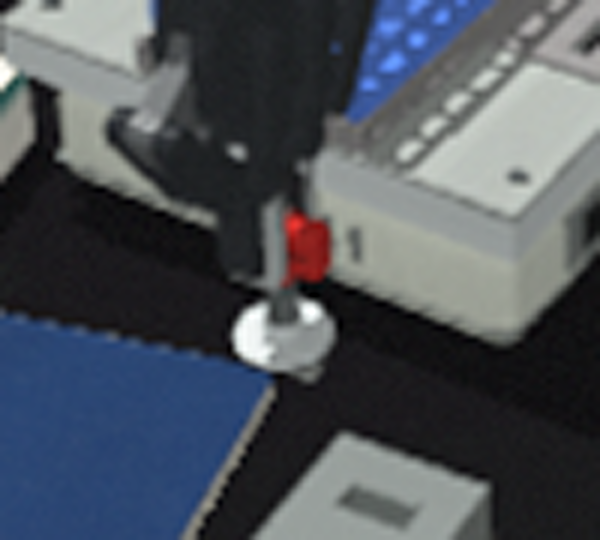

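Held upright, crossbar hanging free below the disc. Carry over the slot, then turn 90°.

>>> {"fn": "jog_arm", "kwargs": {"turn": [[0,0,0],[0,0,0],[0,0,0],[0,0,0],[0,0,0],[0,0,0],[0,0,0],[0,0,0],[0,0,0],[0,0,0],[0,0,0]], "delta_pos": [[0.002,0.015,0],[0.0023,0.0295,0],[0.0023,0.0295,0],[0.0023,0.0295,0],[0.0023,0.0295,0],[0.0023,0.0295,0],[0.0023,0.0295,0],[0.0023,0.0295,0],[0.0023,0.0295,0],[0.0023,0.0295,0],[0.0014,0.0159,0]], "gripper": [0,0,0,0,0,0,0,0,0,0,0]}}

```text
time: 6.62
tool_pos: [0.5255, 0.0478, 0.1897]
tcp_rot: [3.138, 0.098, -0.006]
wrist_force: [1.6, 0.3, -1.3]
width: 0.124
grip_force: 60.4
```

>>> {"fn": "jog_arm", "kwargs": {"turn": [[0,0,-0.1163],[0,0,-0.1163],[0,0,-0.1163],[0,0,-0.1163],[0,0,-0.1163],[0,0,-0.1163],[0,0,-0.1163],[0,0,-0.1163],[0,0,-0.1163],[0,0,-0.1163],[0,0,-0.1163],[0,0,-0.1163],[0,0,-0.1163],[0,0,0],[0,0,0]], "delta_pos": [[0,0,0],[0,0,0],[0,0,0],[0,0,0],[0,0,0],[0,0,0],[0,0,0],[0,0,0],[0,0,0],[0,0,0],[0,0,0],[0,0,0],[0,0,0],[0,0,0],[0,0,0]], "gripper": [0,0,0,0,0,0,0,0,0,0,0,0,0,0,0]}}

```text
time: 7.87
tool_pos: [0.5257, 0.0509, 0.1901]
tcp_rot: [-2.219, -2.222, 0.004]
wrist_force: [0.0, 1.4, -1.1]
width: 0.127
grip_force: 60.4
```

```bash
python3 - <<'E'
from h import *
s=read_state();print(s['tool_pos'],s['wrist_force'],s['torque'],s['q'][5]);R=Ro.from_rotvec(s['tcp_rot']).as_matrix();print(R.round(4))
C,im=shot('wrist','w4.png');print(proj(C,[.527,.0502,.098]))
E
```

```text
[0.52569413 0.05090233 0.19012241] [ 0.00703234  1.42876696 -1.05730863] [ 0.00195288 -0.03687426  0.00488054] 0.04824347071832352
[[-1.4e-03  1.0e+00 -3.1e-03]
 [ 1.0e+00  1.4e-03 -4.0e-04]
 [-4.0e-04 -3.1e-03 -1.0e+00]]
(np.float64(253.64990615081086), np.float64(196.41342807582942))
```

View pics/w4.png

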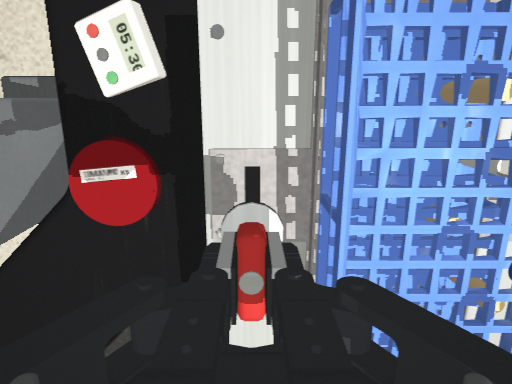

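Slot column is about 245–260 with its far (+y) end at row 167. The red wing sits on nearly the same column (241–265) and the rack is to the right. Measuring both.

```bash
python3 - <<'E'
from h import *
C=cam('wrist');im=cv2.imread('pics/w4.png');g=im.max(2).astype(float)
p=g[172:195,236:270].mean(0);d=np.diff(p)
def sub(d,o,w=3):
    i=np.argmax(np.abs(d));sl=slice(max(i-w,0),i+w+1);return o+.5+(np.arange(len(d))[sl]*np.abs(d[sl])).sum()/np.abs(d[sl]).sum()
uL=sub(np.where(np.arange(33)<17,d,0)*-1,236);uR=sub(np.where(np.arange(33)>=17,d,0),236)
q=g[155:180,248:257].mean(1);vT=sub(np.diff(q),155)
print(uL,uR,vT,p.round())
A=ray(C,uL,184,.098);B=ray(C,uR,184,.098);print('slot edges',A,B,'mid',(A+B)/2); E=ray(C,(uL+uR)/2,vT,.098);print('end',E,'-> centre y',E[1]-.022)
c,r,n=redc(im,(225,210,280,330));print(c,r);W=ray(C,c[0],c[1],.2125);print('wing top centre',W)
bx=cv2.boxPoints(r);print([ray(C,*k,.2125).round(4)[:2] for k in bx])
E
```

```text
244.43787575150301 259.65689698179096 166.0064267352185 [189. 207. 212. 212. 211. 210. 209. 209. 160.  79.  37.  37.  37.  37.
  37.  37.  37.  37.  37.  37.  37.  37.  37.  48. 173. 211. 210. 211.
 210. 210. 210. 210. 211. 212.]
slot edges [0.52087045 0.05923461 0.098     ] [0.53152451 0.05925716 0.098     ] mid [0.52619748 0.05924588 0.098     ]
end [0.52616841 0.07202315 0.098     ] -> centre y 0.050023153235111535
[251.05405405 248.625     ] ((251.0, 252.0), (60.0, 30.0), 90.0)
wing top centre [0.52576982 0.06179024 0.2125    ]
[array([0.5202, 0.0724]), array([0.5313, 0.0725]), array([0.5316, 0.0478]), array([0.5199, 0.0478])]
```

>>> {"fn": "jog_arm", "kwargs": {"turn": [[0,0,0],[0,0,0],[0,0,0],[0,0,0],[0,0,0],[0,0,0]], "delta_pos": [[0,0.0005,0.01],[0,0,0.01],[0,0,0.01],[0,0,0.01],[0,0,0.003],[0,0,0]], "gripper": [0,0,0,0,0,0]}}

```text
time: 8.42
tool_pos: [0.526, 0.0515, 0.1466]
tcp_rot: [-2.214, -2.225, 0.004]
wrist_force: [-0.2, 0.6, -1.3]
width: 0.122
grip_force: 60.5
```

>>> {"fn": "jog_arm", "kwargs": {"turn": [[0,0,0],[0,0,0],[0,0,0],[0,0,0],[0,0,0],[0,0,0]], "delta_pos": [[0,0,0.002],[0,0,0.002],[0,0,0.002],[0,0,0.002],[0,0,0],[0,0,0]], "gripper": [0,0,0,0,0,0]}}

```text
time: 8.92
tool_pos: [0.5281, 0.0516, 0.142]
tcp_rot: [2.215, 2.226, 0.002]
wrist_force: [-1.7, -0.2, 4.5]
width: 0.124
grip_force: 61.2
```

>>> {"fn": "jog_arm", "kwargs": {"turn": [[0,0,0],[0,0,0],[0,0,0],[0,0,0]], "delta_pos": [[0,-0.0005,0],[0,-0.0005,0],[0,-0.0005,0],[0,0,0]], "gripper": [0,0,0,0]}}

```text
time: 9.25
tool_pos: [0.5275, 0.0516, 0.1419]
tcp_rot: [2.214, 2.225, 0.004]
wrist_force: [2.1, 0.3, 4.8]
width: 0.123
grip_force: 61.4
```

>>> {"fn": "jog_arm", "kwargs": {"turn": [[0,0,0],[0,0,0],[0,0,0],[0,0,0]], "delta_pos": [[0,-0.0005,0],[0,-0.0005,0],[0,-0.0005,0],[0,0,0]], "gripper": [0,0,0,0]}}

```text
time: 9.58
tool_pos: [0.5245, 0.0515, 0.1403]
tcp_rot: [2.216, 2.227, 0.0]
wrist_force: [2.8, 0.5, 0.3]
width: 0.123
grip_force: 60.9
```

>>> {"fn": "jog_arm", "kwargs": {"turn": [[0,0,0],[0,0,0],[0,0,0],[0,0,0],[0,0,0]], "delta_pos": [[0,0.0007,0.001],[0,0,0.0015],[0,0,0.0015],[0,0,0.001],[0,0,0]], "gripper": [0,0,0,0,0]}}

```text
time: 10.0
tool_pos: [0.5247, 0.0515, 0.135]
tcp_rot: [-2.216, -2.226, 0.001]
wrist_force: [2.5, -0.2, -3.0]
width: 0.131
grip_force: 60.3
```

>>> {"fn": "jog_arm", "kwargs": {"turn": [[0,0,0],[0,0,0],[0,0,0],[0,0,0],[0,0,0],[0,0,0],[0,0,0]], "delta_pos": [[0,0.001,0],[0,0,0],[0.002,0,0],[0.002,0,0],[0.0015,0,0],[0,0,0],[0,0,0]], "gripper": [0,0,0,0,0,0,0]}}

```text
time: 10.58
tool_pos: [0.526, 0.0572, 0.1357]
tcp_rot: [-2.215, -2.227, 0.0]
wrist_force: [-1.2, 0.6, -2.3]
width: 0.126
grip_force: 60.5
```

>>> {"fn": "jog_arm", "kwargs": {"turn": [[0,0,0],[0,0,0],[0,0,0],[0,0,0],[0,0,0]], "delta_pos": [[0.001,0,0],[0.001,0,0],[0.001,0,0],[0,0,0],[0,0,0]], "gripper": [0,0,0,0,0]}}

```text
time: 11.0
tool_pos: [0.5261, 0.0601, 0.1358]
tcp_rot: [-2.216, -2.227, -0.0]
wrist_force: [0.9, 0.4, -1.4]
width: 0.121
grip_force: 60.5
```

Free so far; on to the +y end.

>>> {"fn": "jog_arm", "kwargs": {"turn": [[0,0,0],[0,0,0],[0,0,0],[0,0,0]], "delta_pos": [[0.001,0,0],[0.001,0,0],[0,0,0],[0,0,0]], "gripper": [0,0,0,0]}}

```text
time: 11.33
tool_pos: [0.5261, 0.0621, 0.1358]
tcp_rot: [-2.216, -2.227, 0.0]
wrist_force: [-0.0, -0.5, -1.0]
width: 0.123
grip_force: 60.5
```

>>> {"fn": "jog_arm", "kwargs": {"turn": [[0,0,0],[0,0,0],[0,0,0],[0,0,0]], "delta_pos": [[0.001,0,0],[0.001,0,0],[0,0,0],[0,0,0]], "gripper": [0,0,0,0]}}

```text
time: 11.67
tool_pos: [0.5261, 0.0631, 0.1358]
tcp_rot: [2.215, 2.226, -0.002]
wrist_force: [0.3, -6.0, -1.3]
width: 0.123
grip_force: 60.6
```

>>> {"fn": "jog_arm", "kwargs": {"turn": [[0,0,0],[0,0,0],[0,0,0],[0,0,0],[0,0,0],[0,0,0],[0,0,0],[0,0,0],[0,0,0]], "delta_pos": [[-0.002,0,0],[-0.003,0,0],[-0.003,0,0],[-0.003,0,0],[-0.003,0,0],[-0.002,0,0],[-0.002,0,0],[0,0,0],[0,0,0]], "gripper": [0,0,0,0,0,0,0,0,0]}}

```text
time: 12.42
tool_pos: [0.5262, 0.0459, 0.1358]
tcp_rot: [-2.216, -2.226, -0.0]
wrist_force: [-0.5, 0.7, -1.8]
width: 0.125
grip_force: 60.4
```

>>> {"fn": "jog_arm", "kwargs": {"turn": [[0,0,0],[0,0,0],[0,0,0],[0,0,0]], "delta_pos": [[-0.001,0,0],[-0.001,0,0],[0,0,0],[0,0,0]], "gripper": [0,0,0,0]}}

```text
time: 12.75
tool_pos: [0.5262, 0.0444, 0.1358]
tcp_rot: [-2.216, -2.226, -0.001]
wrist_force: [-0.3, 1.8, -0.8]
width: 0.124
grip_force: 60.5
```

>>> {"fn": "jog_arm", "kwargs": {"turn": [[0,0,0],[0,0,0],[0,0,0]], "delta_pos": [[-0.001,0,0],[0,0,0],[0,0,0]], "gripper": [0,0,0]}}

```text
time: 13.0
tool_pos: [0.5262, 0.044, 0.1359]
tcp_rot: [-2.215, -2.226, -0.002]
wrist_force: [-0.8, 4.6, 0.5]
width: 0.127
grip_force: 60.5
```

```bash
python3 - <<'E'
from h import *
c=vision.calibration('wrist');f=cam('wrist')[0];M=np.array(c['mount'])
im=cv2.imread('pics/w3.png');h,s,v=cv2.split(cv2.cvtColor(im,cv2.COLOR_BGR2HSV));m=((v>190)&(s<40)).astype(np.uint8)[268:300,238:265]
N,l,st,ce=cv2.connectedComponentsWithStats(m);i=1+np.argmax(st[1:,4]);d=ce[i]+[238,268];print('dot',d,st[i])
for u,vv,z in((d[0],d[1],-.0223),(251,222.5,-.0023),(251,222.5,-.0223),(251,320,-.0223)):
    r=M[:3,:3]@np.array([(u-c['cx'])/f,(vv-c['cy'])/f,1]);o=M[:3,3];print((o+r*(z-o[2])/r[2]).round(4))
s=read_state();print(s['tool_pos'],s['q'][5],s['wrist_force'])
E
```

```text
dot [250.40330189 282.58726415] [  1   4  24  23 424]
[-0.0033 -0.0005 -0.0223]
[ 0.0141 -0.0003 -0.0023]
[ 0.0213 -0.0003 -0.0223]
[-0.02   -0.0003 -0.0223]
[0.52621305 0.044026   0.13586024] 0.029418247418638965 [-0.81872368  4.60118033  0.52457248]
```

>>> {"fn": "jog_arm", "kwargs": {"turn": [[0,0,0],[0,0,0],[0,0,0],[0,0,0],[0,0,0],[0,0,0]], "delta_pos": [[0.003,0,0],[0.003,0,0],[0.003,0,0],[0.0015,0,0],[0,0,0],[0,0,0]], "gripper": [0,0,0,0,0,0]}}

```text
time: 13.5
tool_pos: [0.5261, 0.0535, 0.1358]
tcp_rot: [2.215, 2.227, -0.0]
wrist_force: [0.3, 0.5, -1.7]
width: 0.128
grip_force: 60.4
```

>>> {"fn": "jog_arm", "kwargs": {"turn": [[0,0,0],[0,0,0],[0,0,0],[0,0,0],[0,0,0],[0,0,0]], "delta_pos": [[0,0,0.002],[0,0,0.002],[0,0,0.002],[0,0,0.002],[0,0,0],[0,0,0]], "gripper": [0,0,0,0,0,0]}}

```text
time: 14.0
tool_pos: [0.5264, 0.0534, 0.1284]
tcp_rot: [2.216, 2.227, 0.0]
wrist_force: [-2.2, -0.1, 5.4]
width: 0.126
grip_force: 61.4
```

>>> {"fn": "jog_arm", "kwargs": {"turn": [[0,0,0],[0,0,0],[0,0,0],[0,0,0],[0,0,0],[0,0,0]], "delta_pos": [[0,-0.0002,0.002],[0,-0.0002,0.002],[0,0,0.002],[0,0,0.001],[0,0,0],[0,0,0]], "gripper": [0,0,0,0,0,0]}}

```text
time: 14.5
tool_pos: [0.5265, 0.0534, 0.1228]
tcp_rot: [2.215, 2.226, 0.001]
wrist_force: [-3.8, -1.1, 11.3]
width: 0.125
grip_force: 62.2
```

>>> {"fn": "jog_arm", "kwargs": {"turn": [[0,0,0],[0,0,-0.1],[0,0,-0.1],[0,0,-0.1],[0,0,0]], "delta_pos": [[0,-0.0006,0.0005],[0,-0.0003,0],[0,-0.0003,0],[0,-0.0003,0],[0,0,0]], "gripper": [0,0,0,0,0]}}

```text
time: 14.92
tool_pos: [0.5261, 0.0535, 0.1229]
tcp_rot: [1.851, 2.534, 0.004]
wrist_force: [-2.2, 0.8, 11.5]
width: 0.126
grip_force: 62.2
```

>>> {"fn": "jog_arm", "kwargs": {"turn": [[0,0,-0.115],[0,0,-0.115],[0,0,-0.115],[0,0,-0.115],[0,0,-0.115],[0,0,0]], "delta_pos": [[0,-0.0004,0],[0,-0.0004,0],[0,-0.0004,0],[0,-0.0004,0],[0,-0.0004,0],[0,0,0]], "gripper": [0,0,0,0,0,0]}}

```text
time: 15.42
tool_pos: [0.5247, 0.0525, 0.123]
tcp_rot: [1.055, 2.955, 0.003]
wrist_force: [-1.9, -0.3, 11.6]
width: 0.123
grip_force: 62.2
```

>>> {"fn": "jog_arm", "kwargs": {"turn": [[0,0,-0.115],[0,0,-0.115],[0,0,-0.115],[0,0,-0.115],[0,0,-0.115],[0,0,-0.115],[0,0,0],[0,0,0]], "delta_pos": [[0,-0.0003,0],[0,-0.0003,0],[0,-0.0003,0],[0,-0.0003,0],[0,-0.0003,0],[0,-0.0003,0],[0,0,0],[0,0,0]], "gripper": [0,0,0,0,0,0,0,0]}}

```text
time: 16.08
tool_pos: [0.5241, 0.0507, 0.123]
tcp_rot: [0.001, 3.137, -0.0]
wrist_force: [-1.8, 0.1, 10.9]
width: 0.123
grip_force: 62.2
```

```bash
python3 - <<'E'
from h import *
s=read_state();R=Ro.from_rotvec(s['tcp_rot']).as_matrix();print(s['tool_pos'],np.arctan2(R[1,0],R[0,0]),R[:,2],s['wrist_force'],s['torque'],s['q'][5])
E
```

```text
[0.5240563  0.05071213 0.1230056 ] 3.141192967459551 [ 4.68307719e-03 -5.25831471e-05 -9.99989033e-01] [-1.79961992  0.13203339 10.91958198] [-0.13736456  0.41082978  0.05398813] -1.5208811553142652
```

>>> {"fn": "jog_arm", "kwargs": {"turn": [[0,0,-0.005],[0,0,0],[0,0,0],[0,0,0],[0,0,0],[0,0,0]], "delta_pos": [[0,0,-0.001],[0,0,-0.001],[0,0,-0.001],[0,0,-0.001],[0,0,0],[0,0,0]], "gripper": [0,0,0,0,0,0]}}

```text
time: 16.58
tool_pos: [0.524, 0.0507, 0.1265]
tcp_rot: [-0.006, 3.137, -0.0]
wrist_force: [-0.7, 0.0, 8.3]
width: 0.131
grip_force: 61.7
```

>>> {"fn": "jog_arm", "kwargs": {"turn": [[0,0,0],[0,0,0],[0,0,0],[0,0,0]], "delta_pos": [[0,0,-0.001],[0,0,-0.001],[0,0,0],[0,0,0]], "gripper": [0,0,0,0]}}

```text
time: 16.92
tool_pos: [0.5238, 0.0507, 0.1271]
tcp_rot: [-0.006, 3.137, -0.0]
wrist_force: [5.6, -0.8, 0.8]
width: 0.122
grip_force: 60.7
```

>>> {"fn": "jog_arm", "kwargs": {"turn": [[0,0,0],[0,0,0],[0,0,0],[0,0,0],[0,0,0],[0,0,0],[0,0,0]], "delta_pos": [[0,0,0.001],[0,0,0],[0,0,0],[0,0,0],[0,0,0],[0,0,0],[0,0,0]], "gripper": [0,0,0.05,0.05,0.05,0.05,0.05]}}

```text
time: 17.5
tool_pos: [0.5209, 0.0508, 0.1245]
tcp_rot: [0.006, -3.14, 0.0]
wrist_force: [-0.2, -0.0, -0.4]
width: 0.584
grip_force: 0.0
```

>>> {"fn": "jog_arm", "kwargs": {"turn": [[0,0,0],[0,0,0],[0,0,0],[0,0,0],[0,0,0],[0,0,0],[0,0,0],[0,0,0]], "delta_pos": [[0,0,-0.01],[0,0,-0.02],[0,0,-0.02],[0,0,-0.02],[0,0,-0.02],[0,0,-0.02],[0,0,0],[0,0,0]], "gripper": [0.05,0.05,0.05,0.05,0.05,0.05,0.05,0.05]}}

```text
time: 18.17
tool_pos: [0.5229, 0.0509, 0.2373]
tcp_rot: [-0.007, 3.138, 0.0]
wrist_force: [0.4, -0.1, -0.1]
width: 0.586
grip_force: 0.0
```

```bash
python3 - <<'E'
from h import *
s=read_state();print(s['tool_pos'],s['wrist_force'])
C,im=shot('wrist','w5.png');S,a=shot('scene','s2.png')
print('expect wing top',proj(C,[.527,.0505,.149]),'if 2 low',proj(C,[.527,.0505,.147]))
h,sa,v=cv2.split(cv2.cvtColor(im,cv2.COLOR_BGR2HSV))
c,r,n=redc(im,(200,120,310,330));print(c,r,n,[ray(C,*k,.149).round(4)[:2] for k in cv2.boxPoints(r)])
pf=redc(a,(215,160,290,215));print('front wing scene',pf, proj(S,[.5265,.0505,.139]),proj(S,[.5265,.0505,.137]))
o=np.zeros((400,800,3),np.uint8);o[:,:400]=cv2.resize(im[110:310,150:350],(400,400));x,y=map(int,pf[0]);o[:,400:]=cv2.resize(a[y-30:y+30,x-30:x+30],(400,400),interpolation=cv2.INTER_CUBIC);cv2.imwrite('pics/f.png',o)
E
```

```text
[0.52293587 0.05085968 0.23734806] [ 0.42822424 -0.07274402 -0.06368012]
expect wing top (np.float64(250.75911491666443), np.float64(203.0094037445701)) if 2 low (np.float64(250.75657303612633), np.float64(202.1799709069641))
[250.9902439  184.90731707] ((251.0, 186.5), (29.0, 16.0), 90.0) 410 [array([0.5049, 0.0451]), array([0.5049, 0.056 ]), array([0.5255, 0.0562]), array([0.5256, 0.0451])]
front wing scene (array([257.8 , 187.76]), ((258.0, 187.5), (11.0, 12.0), 90.0), 100) (np.float64(257.7876600729405), np.float64(187.3635818653491)) (np.float64(257.7755325880281), np.float64(188.00863232884174))
```

View pics/f.png

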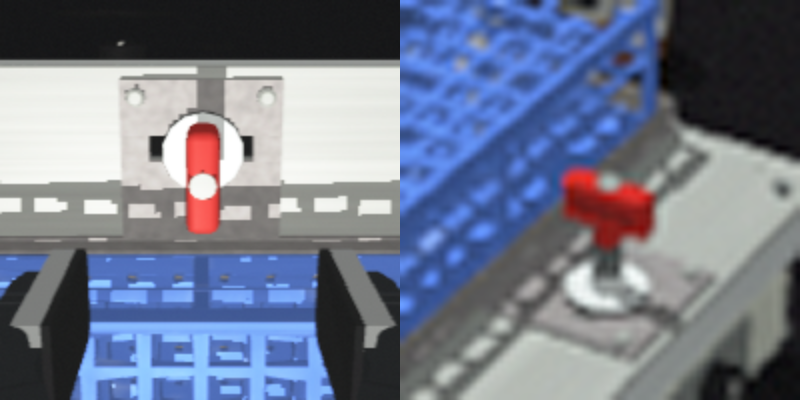

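The left half shows the red wing across the slot, its disc flat on the foot and slot ends visible either side. The right half shows the clamp upright. It came to rest at about 41 mm over the foot, which is the seated height (unseated would be 39), and the gripper is clear.

```bash
python3 -c "
from workcell import ticket
print(ticket.finish_job())"
```

```text
the job is handed in; nothing more can be done
None
```

The job is handed in: the red clamp is across the front slot at seated height (about 41 mm over the foot), the gripper is open and clear, and the robot's clock read about 18 s of the 72 s allowed. No verdict came back. In the last picture the disc sits roughly 1 mm off mid-slot, close to the seat's 1.25 mm side clearance.

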